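# Hold a parcel in the measuring corner

## Robot

A 6-joint arm with a two-finger parallel gripper is mounted at the origin on the work surface. World frame = base frame: x ahead of the robot, y to its left, z up, the work surface at z = 0. Lengths are in m, angles in rad, forces in N, time in s.
With the tool pointing down it reaches from about 0.35 to 0.775 m from the base axis. Payload 5.5 kg.
Tool frame: the origin (TCP) lies between the finger pads; the fingertips stand 11 mm ahead of it and the grasp point (between the pads) lies 8 mm behind it (tips_ahead is the distance from the TCP to the fingertips, in m); z points along the fingers, y is the line along which they close (so a half turn about z gives the same grasp; the last joint's range is limited). The gripper opens to 85 mm and grips with 20 to 120 N. Pads are 22 mm wide; open, the fingers measure 114 mm over their backs; the gripper's body (76 mm by 85 mm) begins 54 mm behind the grasp point. The pads swing forward as they close: fully open they stand 13 mm farther back than shut.
Start: joints at [1.034, 0.313, 0.046, 1.304, 0, 1.431], TCP at [0.222, 0.53, 0.242] pointing down, gripper open.
Joint ranges: [-2.76, 2.76], [-0.86, 1.69], [-1.03, 1.26], [-2.2, 2.34], [-1.47, 1.5], [-3.14, 3.14]. Speed limits (rad/s): [2.57, 2.57, 3.14, 3.14, 3.14, 3.14].

## Interface

Orientations are given as a unit quaternion [w, x, y, z].
In Python, from workcell import * gives the robot as it stands. The module is installed in compiled form; this text tells all that it offers.
- The arm moves only by the tool jog_arm, never from a script. Its argument "moves" is a list of rows, each an object with "fingers": the closure, from 0 (fully open) to 1 (shut); "slide": the shift along the tool's x, y, z in mm, a list of three; "angular": the turn, a rotation vector about the tool's x, y, z in degrees, a list of three. A call has 1 to 10 rows; each row is the pose to reach, as a shift and turn from the pose commanded when the call began, along the tool's axes at that moment; what a row does not reach only later rows make up. A row lasts 1/12 s, in which the tool goes at most 41.7 mm and 7.16 degrees, less where a joint would pass 70% of its speed; a pose out of reach is approached as far as the arm can. A call with a gripper value outside its range is refused whole. The fingers move at their own pace and stop on an object; "squeeze" is the grip in N (left out, the last holds). Time passes only in rows, so rows that repeat a pose let the fingers close. It gives the time, the measured TCP pose, the force, the opening and the grip force at its end, in the units of the state.
- get_state(): the state, without advancing time (a new reading comes with each control period).
- read_camera(name): name is "side" or "top"; returns a dict with "color" (420x560x3 uint8, red, green, blue), "fovy" (degrees; the focal length in pixels is half the picture's height over the tangent of half this angle, whatever the lens; pixels are square), "cx", "cy" (the principal point, pixels), "world_from_camera" (4x4, takes a point from camera to world coordinates). Camera axes: x right, y down, z forward; pixel columns grow to the right and rows downward; lengths in m; the calibration is good to about 2 mm. A picture is of the moment at which its call begins. There is no depth.
- hand_in(): hands the job in; it is judged then, once.
Trained networks look in a picture, given as the dict that the camera call returned (one of the last four; its "shot" number tells which), for a name from the list of things; names that differ only in an ending like _2 or _b are one class to them, and where a whole thing is asked for, a point or a joint stands for the part that bears it (a point fixed in the world has none). Each returns a list of dicts, best first, with "p" (0 to 1); they miss things now and then, are a little off and sometimes report something else, mostly with a low value. They report only what shows in the picture. A call takes as long as a camera call. They do not tell look-alikes from the thing itself.
- look_for(target, picture): "point" ([column, row] in pixels, amid what is visible of it).
- tip_of(target, picture): "point" ([column, row] in pixels: a listed point, or the origin of a listed thing).
The state is a dict: "clock": time; "joint_pos": joint angles; "qvel": joint speeds; "tau": joint torques, N m; "tcp_pos": TCP position; "orientation": TCP orientation; "wrist_force": force on the tool from outside, world axes, zero at the start; "ft_torque": the same for the moment, N m; "finger_gap": finger opening in m; "grip_force": force on a finger pad.
Only numpy, scipy, OpenCV 4.12 (cv2) and the standard library are available. Lean on these libraries where they do the work, as an engineer would, in place of code of your own. Each camera call takes 0.05 s, during which the arm holds its last target. There are 200 camera calls.

## Task

At the break-room mail counter, first set the measuring stand's size slide so that its white line is in line with the green clip, while the parcel is still off the stand. Then stand the brown parcel with the blue tape flat on the stand's plate, its long side along the back fence, and press it squarely into the corner so it touches both fences at once; finish while still holding it pressed there. Leave the slide at its mark and all the other things where they are.

Things in the scene. Friction and masses are not known exactly. Their poses are not given: they have to be found in the camera images.
- size_slide (a joint): slide of the measuring stand: value in m, 0 at the -y (right) end of its track to 0.12 at the +y (left) end, growing along the stand's +y axis; it stays where it is left (sliding friction about 1.5 N)
- slide_top (a point): centre of the top of the slide's black grip (28 mm along the stand's x, 20 mm along y, 40 mm tall, white line across its top along x); the track it runs on is 42 mm wide, its surface 40 mm below this point; the grip's axes are the stand's
- clip_mark (a point): top centre of the small green clip (16 mm along x, 8 mm along y, 18 mm tall) beside the track on the stand's plate, 31 mm to the +x side of the slide's line of travel, axes those of the stand; the slide is on the mark when its centre has the same position along the stand's y as this point
- corner (a point): the measuring corner of the stand: the point on the upper face of its grey base plate where the inner faces of the two fences meet. Its axes are the stand's: x points out through the back fence, y out through the side fence, z up; the open plate lies to -x and -y. Plate 240 mm (x) by 260 mm (y), 6 mm thick, fixed to the counter. The parcel pressed home has its centre at x -28, y -55, z +42.5 mm from here. The slide's line of travel is at x -185 mm, between y -192 and y -72 mm
- fence_back: aluminium back fence (far side from the robot), 250 mm long along the stand's y, 12 mm thick, 45 mm tall above the plate; origin at the foot of the middle of its inner face, fence body to +x
- fence_side: aluminium side fence (left, +y side), 205 mm long along the stand's x, 12 mm thick, 45 mm tall above the plate, blue patch on its outer face; origin at the foot of the middle of its inner face, fence body to +y
- parcel_mid (a point): centre of the parcel: brown cardboard carton with blue tape along its top and a paper label, 56 mm (its x) by 110 mm (its y, the long side) by 85 mm tall (z), about 0.22 to 0.45 kg, rigid, standing on the counter; may be either way round
- parcel_white: the other carton, white with red tape, same size as the parcel, not to be moved; origin at the centre of its underside
- mug: blue mug, 80 mm across, 95 mm tall, bystander; origin under its centre
- cups: stack of white paper cups, 77 mm across, 100 mm tall, bystander; origin under its centre
- jar: amber jar with red cap, 70 mm across, 110 mm tall, bystander; origin under its centre
- tape_roll: clear tape roll lying flat, 90 mm across, 48 mm tall, bystander; origin under its centre
- stapler: red and black stapler, 35 by 140 mm, 48 mm tall, bystander; origin under its centre
- spoon: steel serving spoon, 200 mm long, bystander; origin under its middle
Mind the look-alikes: they are no part of the job. Leave any purple look-alike of the part that bears parcel_mid alone.

How it is judged:
By the outcome, as a careful person would: the job done as asked, in the order asked, and still so for the second after the job is handed in, while the arm keeps its last pose, push and grip.
It also fails if it takes over 70 s, if anything falls off the work surface, if the arm or the gripper's body presses on something with over 40 N, if the wrist force passes 120 N, or if a joint passes its speed limit or range.

## Working session

There is one attempt and no reset: what is moved stays moved. The work goes in short steps, Python scripts to look and compute and a tool call to move; the robot and the scene stay as the last step left them, time stands still between calls to the robot, and variables do not carry over. Pictures are saved under pics/ and viewed, at most 10 in all, crops included, and the job is handed in when it is done.

Besides the shell and the picture viewer there is one more tool, called as a command line: name --argument value ..., lists and objects as JSON in quotes. jog_arm: Moves the arm, as the interface text tells. Its arguments: {"type":"object","properties":{"moves":{"type":"array","items":{"type":"object","properties":{"fingers":{"type":"number"},"slide":{"type":"array","items":{"type":"number"}},"angular":{"type":"array","items":{"type":"number"}}}}},"squeeze":{"type":"number"}},"required":["moves"]}

```bash
mkdir -p pics; cat > h.py <<'E'
from workcell import *
import numpy as np, cv2
from scipy.spatial.transform import Rotation as R
def f_of(p): return p["color"].shape[0]/2/np.tan(np.radians(p["fovy"])/2)
def ray(p,uv):
    T=np.array(p["world_from_camera"]);f=f_of(p)
    d=np.array([(uv[0]-p["cx"])/f,(uv[1]-p["cy"])/f,1.]);return T[:3,3],T[:3,:3]@d
def atz(p,uv,z):
    o,d=ray(p,uv);return o+d*(z-o[2])/d[2]
def proj(p,X):
    T=np.array(p["world_from_camera"]);c=T[:3,:3].T@(np.array(X)-T[:3,3]);f=f_of(p)
    return np.array([p["cx"]+f*c[0]/c[2],p["cy"]+f*c[1]/c[2]])
def tri(p1,u1,p2,u2):
    A=[];b=[]
    M=np.zeros((3,3));v=np.zeros(3)
    for p,u in((p1,u1),(p2,u2)):
        o,d=ray(p,u);d/=np.linalg.norm(d);P=np.eye(3)-np.outer(d,d);M+=P;v+=P@o
    return np.linalg.solve(M,v)
def totool(d,s=None):
    s=s or get_state();w,x,y,z=s["orientation"];return R.from_quat([x,y,z,w]).inv().apply(d)*1000
E
python3 - <<'E'
from h import *
np.set_printoptions(precision=4,suppress=True)
P={n:read_camera(n) for n in("side","top")}
for n,p in P.items():
    cv2.imwrite(f"pics/{n}0.png",p["color"][:,:,::-1]);print(n,p["fovy"],np.array(p["world_from_camera"])[:3,3])
    for t in("slide_top","clip_mark","corner","parcel_mid","fence_back","fence_side","parcel_white"):
        print(t,[(np.round(r["point"],1).tolist(),round(r["p"],2)) for r in tip_of(t,p)][:4])
s=get_state();print(s["orientation"],s["clock"],s["finger_gap"])
E
```

```text
side 46.9949664428879 [ 0.212  -0.9149  1.1308]
slide_top [([278.4, 198.6], 0.63)]
clip_mark [([273.8, 183.7], 0.44)]
corner [([302.2, 160.5], 0.95), ([277.9, 165.7], 0.45)]
parcel_mid [([295.9, 280.9], 0.82), ([196.3, 330.7], 0.78), ([238.4, 271.3], 0.6)]
fence_back []
fence_side [([278.3, 169.3], 0.94)]
parcel_white [([349.0, 268.7], 0.92)]
top 52.81011877790399 [0.3441 0.0428 1.2223]
slide_top [([266.0, 216.7], 0.4)]
clip_mark [([235.1, 211.9], 0.52)]
corner [([198.4, 163.9], 0.58), ([206.9, 194.4], 0.45)]
parcel_mid [([345.8, 273.3], 0.86), ([372.3, 225.7], 0.76), ([202.8, 199.5], 0.61), ([402.6, 325.5], 0.57)]
fence_back [([238.0, 159.2], 0.85)]
fence_side [([205.9, 195.9], 0.88)]
parcel_white [([358.2, 170.5], 0.65), ([239.3, 159.5], 0.64)]
[0.     0.1971 0.9804 0.0001] 0.8 0.08555251729868121
```

View pics/side0.png

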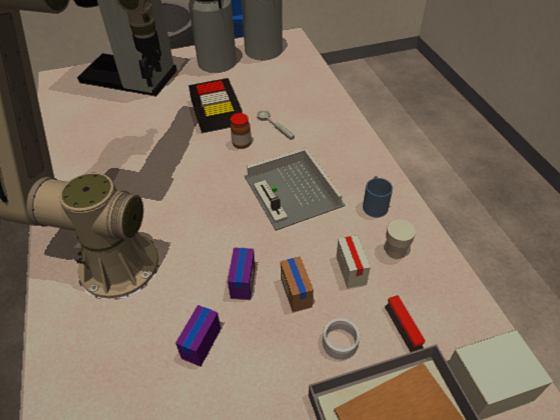

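View pics/top0.png

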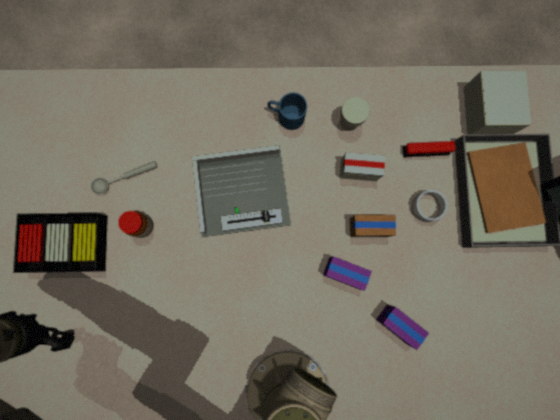

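The brown parcel is at side (296,281) and top (373,226), with two purple look-alikes nearby. The stand's corner is at top (199,158), the slide at about (266,216) and the clip at (236,210). I'll zoom in for accurate measurements.

```bash
python3 - <<'E'
import cv2,numpy as np
t=cv2.imread("pics/top0.png");s=cv2.imread("pics/side0.png")
r=lambda im,x,y,w,h,k:cv2.resize(im[y:y+h,x:x+w],None,fx=k,fy=k,interpolation=cv2.INTER_CUBIC)
cv2.imwrite("pics/topstand.png",r(t,185,140,114,100,7))
a=r(s,240,145,110,85,7)
cv2.imwrite("pics/sidestand.png",a)
b=np.hstack([r(t,345,205,60,40,6),r(s,270,245,50,40*1,6)[:240]])
b=np.hstack([r(t,345,205,60,70,6),r(s,270,245,60,70,6)])
cv2.imwrite("pics/parcel.png",b)
E
```

```text
(no output)
```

View pics/topstand.png

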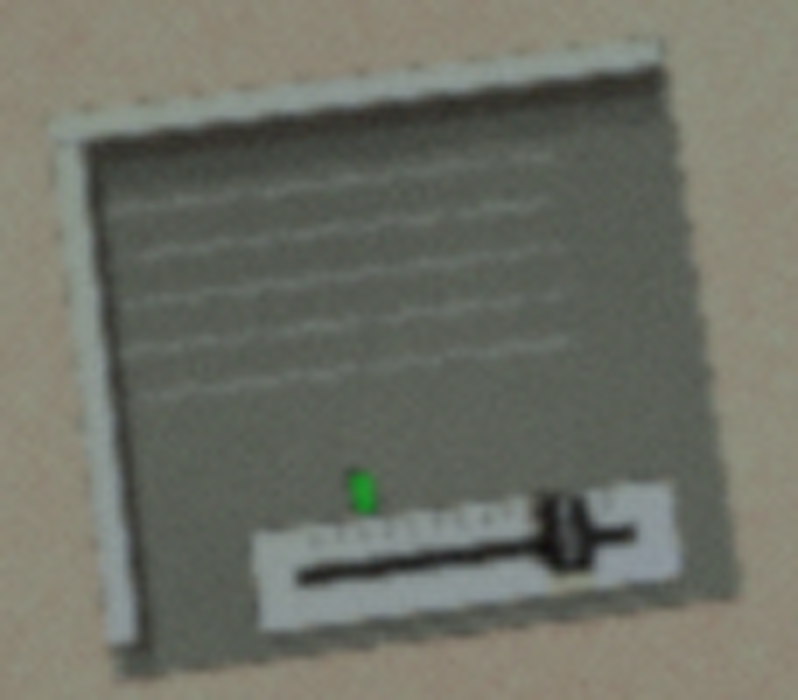

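View pics/sidestand.png

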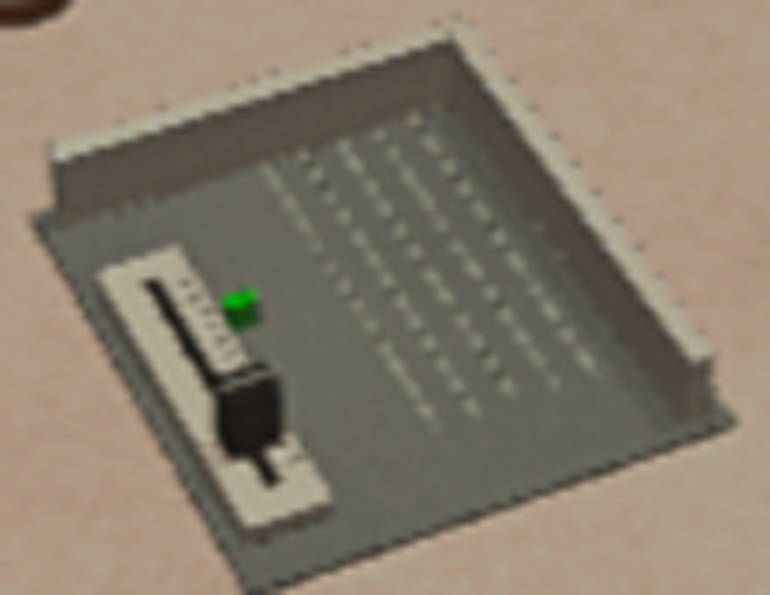

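View pics/parcel.png

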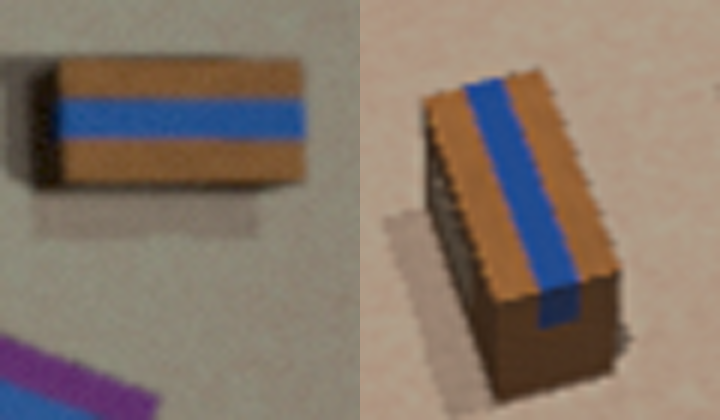

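Crops show: stand corner at top-crop (88,143), fence edges sharp, slide grip at (567,533), clip at (363,490). Parcel's top face runs (62,58)–(303,183) in its crop, with its long side nearly along world y. I'll fit the poses.

```bash
cat > fit.py <<'E'
from h import *
from scipy.optimize import least_squares
np.set_printoptions(precision=4,suppress=True)
pt=read_camera("top");ps=read_camera("side")
T=lambda x,y,x0=185,y0=140,k=7:(x0+(x+.5)/k-.5,y0+(y+.5)/k-.5)
S=lambda x,y:T(x,y,240,145)
def W(p,u,z):return atz(p,u,z)[:2]
C=[]
for p,f,lst in((pt,T,[('x',0,88,143),('x',0,660,72),('x',12,660,42),('y',0,88,143),('y',0,137,640),('y',12,52,130),('y',12,106,645)]),
               (ps,S,[('x',0,453,42),('x',0,697,362),('y',0,450,42),('y',0,58,163)])):
    for a,v,u,w in lst:C.append((a,v/1000,W(p,f(u,w),.051)))
def res(q):
    c,s=np.cos(q[2]),np.sin(q[2]);o=[]
    for a,v,w in C:
        d=w-q[:2];o.append((c*d[0]+s*d[1] if a=='x' else -s*d[0]+c*d[1])-v)
    return np.array(o)
q=least_squares(res,[.6,.2,0]).x;print("stand",q,np.degrees(q[2]));print(res(q)*1000)
c,s=np.cos(q[2]),np.sin(q[2])
def st(w):d=w[:2]-q[:2];return np.array([c*d[0]+s*d[1],-s*d[0]+c*d[1]])*1000
for n,a,b in(("slide",T(567,533),None),("slide",None,S(247,378)),("clip",T(363,487),None),("clip",None,S(240,299))):
    z=.006+(.018 if n=="clip" else .040+.004)
    p,u=(pt,a) if a else (ps,b)
    for zz in (z,z+.006):
        w=W(p,u,zz);print(n,"top" if a else "side",zz,w,st(w))
print("plate corner",st(W(pt,T(740,600),.006)),st(W(pt,T(120,678),.006)))
pa=[(62,58),(303,58),(303,183),(64,183)];pb=[(425-360,100),(540-360,70),(620-360,272),(497-360,302)]
A=np.array([W(pt,T(*x,345,205,6),.085) for x in pa]);B=np.array([W(ps,T(*x,270,245,6),.085) for x in pb])
for X in(A,B):print(X.mean(0),[np.linalg.norm(X[i]-X[i-1]) for i in range(4)],X.tolist())
for t in("mug","cups","jar","tape_roll","stapler"):
    r=tip_of(t,pt);print(t,[(W(pt,i["point"],0),round(i["p"],2)) for i in r[:2]])
E
python3 fit.py
```

```text
stand [0.6475 0.2456 0.1143] 6.548659760317083
[-1.9457 -1.8496 -1.3841 -2.2945 -0.0859 -0.4675  0.2442  0.5836  4.5958
  1.2154  1.3884]
slide top 0.049999999999999996 [0.4843 0.0516] [-184.2544 -174.0695]
slide top 0.055999999999999994 [0.4836 0.0516] [-184.9725 -174.0325]
slide side 0.049999999999999996 [0.4885 0.0652] [-178.5295 -161.0517]
slide side 0.055999999999999994 [0.487  0.0598] [-180.6751 -166.2823]
clip top 0.024 [0.5075 0.1347] [-151.6912  -94.1555]
clip top 0.03 [0.5067 0.1343] [-152.5567  -94.5194]
clip side 0.024 [0.5067 0.1375] [-152.1944  -91.3223]
clip side 0.03 [0.5051 0.1318] [-154.4324  -96.808 ]
plate corner [-215.8048 -241.5838] [-214.7543   14.8992]
[ 0.4514 -0.2452] [np.float64(0.05667920451806702), np.float64(0.10971705837676261), np.float64(0.05681100866775663), np.float64(0.10808851713166721)] [[0.4805104718630605, -0.1914501974856176], [0.47888509558530656, -0.3011552158339395], [0.4221578323356009, -0.29807166105957417], [0.42384991533363037, -0.18999638918459577]]
[ 0.4523 -0.2441] [np.float64(0.10798029216002482), np.float64(0.05368995089254968), np.float64(0.10979186268772019), np.float64(0.05392776800530537)] [[0.42662605586004887, -0.18957313902542905], [0.480315737448468, -0.18974319130728323], [0.478057359223268, -0.2995118245329509], [0.4241661881977026, -0.2975254087840963]]
mug [(array([ 0.7932, -0.0406]), 0.63)]
cups [(array([ 0.7683, -0.2035]), 0.9)]
jar [(array([0.4732, 0.4059]), 0.62)]
tape_roll [(array([ 0.5099, -0.4193]), 0.61)]
stapler [(array([ 0.6784, -0.4238]), 0.77)]
```

```bash
cat > go.py <<'E'
# usage: go.py x y z ydir_deg : shift/turn in tool axes to reach
import sys
from h import *
x,y,z,a=map(float,sys.argv[1:])
s=get_state();w,i,j,k=s["orientation"];r=R.from_quat([i,j,k,w])
a=np.radians(a);Y=np.array([np.cos(a),np.sin(a),0]);Z=np.array([0,0,-1.]);t=R.from_matrix(np.c_[np.cross(Y,Z),Y,Z])
print("tcp",np.round(s["tcp_pos"],4),"t",s["clock"],"slide",np.round(totool(np.array([x,y,z])-s["tcp_pos"],s),1),"ang",np.round((r.inv()*t).as_rotvec(degrees=True),2),"q6",s["joint_pos"][5],"F",np.round(s["wrist_force"],1))
E
python3 go.py 0.484 0.0517 0.13 96.55
```

```text
tcp [0.2222 0.5304 0.2423] t 1.15 slide [-426.4 -340.3  112.3] ang [ 1.000e-02  0.000e+00 -2.928e+01] q6 1.4311928012890132 F [-0.5  0.3 -0. ]
```

jog_arm --moves '[{"slide": [-426.4,-340.3,0],"angular": [0,0,-29.3],"fingers": 0.45},{"slide": [-426.4,-340.3,0],"angular": [0,0,-29.3],"fingers": 0.45},{"slide": [-426.4,-340.3,0],"angular": [0,0,-29.3],"fingers": 0.45},{"slide": [-426.4,-340.3,0],"angular": [0,0,-29.3],"fingers": 0.45},{"slide": [-426.4,-340.3,0],"angular": [0,0,-29.3],"fingers": 0.45},{"slide": [-426.4,-340.3,0],"angular": [0,0,-29.3],"fingers": 0.45},{"slide": [-426.4,-340.3,0],"angular": [0,0,-29.3],"fingers": 0.45},{"slide": [-426.4,-340.3,0],"angular": [0,0,-29.3],"fingers": 0.45},{"slide": [-426.4,-340.3,0],"angular": [0,0,-29.3],"fingers": 0.45},{"slide": [-426.4,-340.3,0],"angular": [0,0,-29.3],"fingers": 0.45}]' --squeeze 30

```text
clock: 1.98
tcp_pos: [0.417, 0.1738, 0.2427]
orientation: [0.001, -0.057, 0.998, 0.0]
wrist_force: [-0.0, -0.5, 0.0]
finger_gap: 0.0467
grip_force: 0.0
```

```bash
python3 go.py 0.484 0.0517 0.038 96.55
```

```text
tcp [0.417  0.1738 0.2427] t 1.9833 slide [ -52.4 -129.   204.7] ang [0.02 0.06 0.03] q6 0.10193588976416669 F [-0.  -0.5  0. ]
```

jog_arm --moves '[{"slide": [-52.4,-129,0],"fingers": 0.45},{"slide": [-52.4,-129,0],"fingers": 0.45},{"slide": [-52.4,-129,0],"fingers": 0.45},{"slide": [-52.4,-129,100],"fingers": 0.45},{"slide": [-52.4,-129,130],"fingers": 0.45},{"slide": [-52.4,-129,140],"fingers": 0.45},{"slide": [-52.4,-129,140],"fingers": 0.45},{"slide": [-52.4,-129,140],"fingers": 0.45}]'

```text
schema error: expected keys fingers, slide, angular
```

```bash
python3 go.py 0.484 0.0517 0.038 96.55
```

```text
tcp [0.417  0.1738 0.2427] t 1.9833 slide [ -52.4 -129.   204.7] ang [0.02 0.06 0.03] q6 0.10193588976416669 F [-0.  -0.5  0. ]
```

jog_arm --moves '[{"slide": [-52.4,-129,0],"angular": [0,0,0],"fingers": 0.45},{"slide": [-52.4,-129,0],"angular": [0,0,0],"fingers": 0.45},{"slide": [-52.4,-129,0],"angular": [0,0,0],"fingers": 0.45},{"slide": [-52.4,-129,100],"angular": [0,0,0],"fingers": 0.45},{"slide": [-52.4,-129,130],"angular": [0,0,0],"fingers": 0.45},{"slide": [-52.4,-129,140],"angular": [0,0,0],"fingers": 0.45},{"slide": [-52.4,-129,140],"angular": [0,0,0],"fingers": 0.45},{"slide": [-52.4,-129,140],"angular": [0,0,0],"fingers": 0.45}]'

```text
clock: 2.65
tcp_pos: [0.4797, 0.0531, 0.098]
orientation: [-0.004, -0.057, 0.998, 0.0]
wrist_force: [-1.0, -0.4, -0.7]
finger_gap: 0.0468
grip_force: 0.0
```

```bash
python3 go.py 0.484 0.0517 0.038 96.55
```

```text
tcp [0.4797 0.0531 0.098 ] t 2.65 slide [-4.6 -2.  60. ] ang [ 0.08 -0.48 -0.05] q6 -0.1697731225839909 F [-1.  -0.4 -0.7]
```

jog_arm --moves '[{"slide": [0,0,30],"angular": [0,0,0],"fingers": 0.45},{"slide": [0,0,50],"angular": [0,0,0],"fingers": 0.45},{"slide": [0,0,62],"angular": [0,0,0],"fingers": 0.45},{"slide": [0,0,62],"angular": [0,0,0],"fingers": 0.45},{"slide": [0,0,62],"angular": [0,0,0],"fingers": 0.45}]'

```text
clock: 3.07
tcp_pos: [0.4839, 0.0536, 0.0414]
orientation: [0.0, -0.057, 0.998, 0.0]
wrist_force: [0.4, -0.8, 1.3]
finger_gap: 0.0471
grip_force: 0.0
```

```bash
python3 go.py 0.484 0.0517 0.038 96.55
```

```text
tcp [0.4839 0.0536 0.0414] t 3.0667 slide [ 0.1 -2.   3.4] ang [-0.    0.04  0.04] q6 -0.16966146769305138 F [ 0.4 -0.8  1.3]
```

Close on the grip.

jog_arm --moves '[{"slide": [0,0,0],"angular": [0,0,0],"fingers": 1},{"slide": [0,0,0],"angular": [0,0,0],"fingers": 1},{"slide": [0,0,0],"angular": [0,0,0],"fingers": 1},{"slide": [0,0,0],"angular": [0,0,0],"fingers": 1},{"slide": [0,0,0],"angular": [0,0,0],"fingers": 1},{"slide": [0,0,0],"angular": [0,0,0],"fingers": 1}]'

```text
clock: 3.57
tcp_pos: [0.4848, 0.0534, 0.0421]
orientation: [0.002, -0.057, 0.998, -0.0]
wrist_force: [-0.2, -0.9, 8.0]
finger_gap: 0.0193
grip_force: 34.0
```

```bash
python3 - <<'E'
from h import *
s=get_state();p=s["tcp_pos"];print(p,s["finger_gap"],s["grip_force"],s["wrist_force"])
a=np.radians(6.55);c,q=np.cos(a),np.sin(a);d=p[:2]-np.array([.6475,.2456])
print(c*d[0]+q*d[1],-q*d[0]+c*d[1])
pt=read_camera("top");cv2.imwrite("pics/t1.png",cv2.resize(pt["color"][140:240,185:299,::-1],None,fx=7,fy=7,interpolation=cv2.INTER_CUBIC))
E
```

```text
[0.48478393 0.05341591 0.04211572] 0.019253783749543646 33.99616599082947 [-0.19578526 -0.90768092  7.98177093]
-0.18357645146870907 -0.172368589426327
```

jog_arm --moves '[{"slide": [0,10,-1],"angular": [0,0,0],"fingers": 1},{"slide": [0,25,-1],"angular": [0,0,0],"fingers": 1},{"slide": [0,45,-1],"angular": [0,0,0],"fingers": 1},{"slide": [0,65,-1],"angular": [0,0,0],"fingers": 1},{"slide": [0,76,-1],"angular": [0,0,0],"fingers": 1},{"slide": [0,80,-1],"angular": [0,0,0],"fingers": 1},{"slide": [0,80,-1],"angular": [0,0,0],"fingers": 1},{"slide": [0,80,-1],"angular": [0,0,0],"fingers": 1},{"slide": [0,80,-1],"angular": [0,0,0],"fingers": 1}]'

```text
clock: 4.37
tcp_pos: [0.4752, 0.133, 0.0421]
orientation: [0.001, -0.057, 0.998, 0.0]
wrist_force: [2.1, 1.8, 4.5]
finger_gap: 0.0194
grip_force: 33.9
```

```bash
python3 - <<'E'
from h import *
s=get_state();p=s["tcp_pos"];print(p,s["finger_gap"],s["grip_force"],s["wrist_force"])
a=np.radians(6.55);c,q=np.cos(a),np.sin(a);d=p[:2]-np.array([.6475,.2456])
print(c*d[0]+q*d[1],-q*d[0]+c*d[1])
E
```

```text
[0.47524013 0.13297871 0.04213371] 0.019445329997022125 33.85584890842438 [2.08662952 1.82724364 4.49622055]
-0.18398221485191663 -0.09223644897742407
```

jog_arm --moves '[{"slide": [0,0,-1],"angular": [0,0,0],"fingers": 0.45},{"slide": [0,0,-1],"angular": [0,0,0],"fingers": 0.45},{"slide": [0,0,-1],"angular": [0,0,0],"fingers": 0.45},{"slide": [0,0,-1],"angular": [0,0,0],"fingers": 0.45},{"slide": [0,0,-40],"angular": [0,0,0],"fingers": 0.45},{"slide": [0,0,-80],"angular": [0,0,0],"fingers": 0.45},{"slide": [0,-40,-110],"angular": [0,0,0],"fingers": 0.45},{"slide": [0,-80,-120],"angular": [0,0,0],"fingers": 0.45},{"slide": [0,-120,-120],"angular": [0,0,0],"fingers": 0.45},{"slide": [0,-160,-120],"angular": [0,0,0],"fingers": 0.45}]'

```text
clock: 5.2
tcp_pos: [0.4925, -0.0238, 0.1628]
orientation: [0.001, -0.058, 0.998, -0.0]
wrist_force: [1.3, -0.2, -0.5]
finger_gap: 0.0472
grip_force: 0.0
```

```bash
python3 - <<'E'
from h import *
pt=read_camera("top");ps=read_camera("side")
r=lambda im,x,y,w,h,k:cv2.resize(im[y:y+h,x:x+w,::-1],None,fx=k,fy=k,interpolation=cv2.INTER_CUBIC)
cv2.imwrite("pics/t2.png",np.hstack([r(pt["color"],215,198,40,40,10),r(ps["color"],250,170,40,40,10)]))
E
```

```text
(no output)
```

View pics/t2.png

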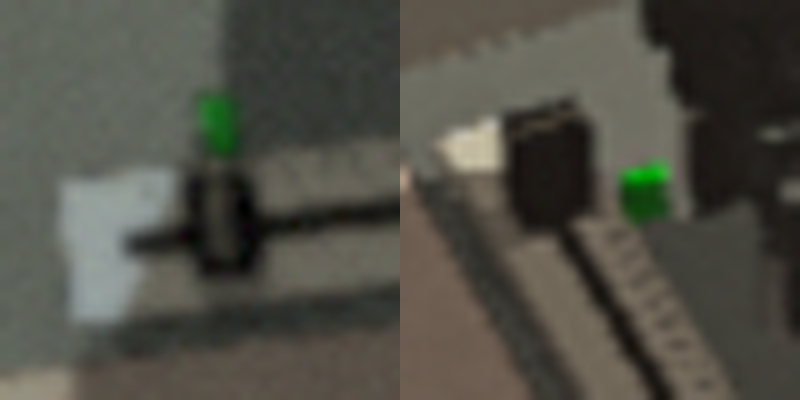

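The slide's white line (crop ~220,220) and the clip (~216,120) look nearly aligned, given the stand's 6.5° yaw. I'll check numerically.

```bash
python3 - <<'E'
from h import *
np.set_printoptions(precision=2,suppress=True)
pt=read_camera("top");ps=read_camera("side")
a=np.radians(6.55);c,s=np.cos(a),np.sin(a)
st=lambda w:np.array([[c,s],[-s,c]])@(w[:2]-np.array([.6475,.2456]))*1000
def green(p):
    im=p["color"].astype(float);g=np.clip(im[:,:,1]-np.maximum(im[:,:,0],im[:,:,2])-8,0,None)
    g[:160]=0;g[225:]=0;v,u=np.nonzero(g>15);k=g>8;n,l,stt,cen=cv2.connectedComponentsWithStats((g>15).astype(np.uint8))
    return stt[1:],cen[1:]
print(green(pt),green(ps))
im=pt["color"].mean(2)
print(im[214:227,231:244].astype(int))
im=ps["color"].mean(2)
print(im[177:190,258:272].astype(int))
# predicted silhouettes of clip & slide in top for slide-y offset
def P(p,x,y,z):
    w=np.array([.6475,.2456])+np.array([[c,-s],[s,c]])@(np.array([x,y])/1000);return proj(p,[*w,z])
for n,p in(("top",pt),("side",ps)):
    print(n,"clip top centre@-94",P(p,-154,-94,.024),"line ends@-94",[P(p,x,-94,z) for x in(-199,-171) for z in(.052,.062)])
E
```

```text
(array([[234, 207,   5,   7,  24]], dtype=int32), array([[236.42, 209.62]])) (array([[272, 186,   5,   6,  26]], dtype=int32), array([[274.12, 188.58]]))
[[101  88  81  69  61  70  58  53  61  73  86  89  87]
 [132 106  72  50  44  56  48  32  43  70  91  92  90]
 [139 104  57  34  29  45  38  21  27  52  84  98  92]
 [139 105  55  26  34  57  42  20  10  43  80  95  94]
 [144 113  63  23  34  55  40  23  19  38  73  86  82]
 [134 105  58  29  34  55  47  25  16  19  44  53  53]
 [ 94  68  41  16  26  49  45  22  11   7  20  24  19]
 [ 43  30  18  19  24  48  48  32  18  10  28  38  42]
 [ 30  36  28  21  23  46  47  33  19  19  45  72  83]
 [ 60  65  58  37  23  36  41  25  11  21  58  87  95]
 [ 92  92  80  55  27  25  24  15  17  29  68  86  96]
 [100  97  91  66  39  24  30  34  39  43  70  87  96]
 [ 98 100  94  76  63  59  61  64  61  64  71  86  92]]
[[105 104 104 105 105 104 104 104 104 106 106 106 107 107]
 [102 105 105 105 106 105 105 106 104 105 109 108 107 107]
 [102 104 104 105 107 105 103 103  91  91 106 108 108 106]
 [103 102 100 100 100  86  67  64  41  57  92 107 106 105]
 [114 108  72  51  41  38  39  51  54  57  79 106 108 107]
 [163 155  58  31  47  58  60  50  29  27  42  83 108 108]
 [180 153  65  47  45  30  31  29  23  21  26  71 107 110]
 [180 156  80  27  24  23  25  25  25  22  26  72 107 108]
 [180 158  83  25  23  26  24  23  25  21  26  73 110 109]
 [174 152  80  25  23  25  25  24  23  23  26  70 107 109]
 [105  93  49  22  22  24  26  26  25  22  24  55  95  97]
 [100  89  51  23  23  23  23  25  23  24  24  54  94  92]
 [104  95  65  24  21  23  25  25  23  22  25  54  89  84]]
top clip top centre@-94 [236.46 209.94] line ends@-94 [array([237.6 , 224.55]), array([237.33, 224.2 ]), array([236.4 , 214.62]), array([236.12, 214.18])]
side clip top centre@-94 [273.67 187.99] line ends@-94 [array([260.36, 186.02]), array([260.22, 183.77]), array([268.54, 183.38]), array([268.44, 181.13])]
```

The slide is within about 0.5 mm of the clip. On to the parcel.

```bash
python3 go.py 0.452 -0.2445 0.16 -1.1
```

```text
tcp [ 0.4914 -0.0236  0.1609] t 5.4 slide [  63.6 -215.1    0.8] ang [-3.000e-02 -9.000e-02  9.746e+01] q6 -0.32250180424428887 F [ 0.1  0.2 -0.3]
```

jog_arm --moves '[{"slide": [63.6,-215.1,0],"angular": [0,0,97.5],"fingers": 0},{"slide": [63.6,-215.1,0],"angular": [0,0,97.5],"fingers": 0},{"slide": [63.6,-215.1,0],"angular": [0,0,97.5],"fingers": 0},{"slide": [63.6,-215.1,0],"angular": [0,0,97.5],"fingers": 0},{"slide": [63.6,-215.1,0],"angular": [0,0,97.5],"fingers": 0},{"slide": [63.6,-215.1,0],"angular": [0,0,97.5],"fingers": 0},{"slide": [63.6,-215.1,0],"angular": [0,0,97.5],"fingers": 0},{"slide": [63.6,-215.1,0],"angular": [0,0,97.5],"fingers": 0},{"slide": [63.6,-215.1,0],"angular": [0,0,97.5],"fingers": 0},{"slide": [63.6,-215.1,0],"angular": [0,0,97.5],"fingers": 0}]'

```text
clock: 6.23
tcp_pos: [0.4533, -0.2416, 0.1606]
orientation: [-0.001, 0.54, 0.842, 0.0]
wrist_force: [-0.7, 0.1, 0.4]
finger_gap: 0.0854
grip_force: 0.0
```

```bash
python3 go.py 0.452 -0.2445 0.16 -1.1
```

```text
tcp [ 0.4533 -0.2416  0.1606] t 6.2333 slide [-2.1 -2.4  0.6] ang [-0.06 -0.11 25.79] q6 0.49363053847320115 F [-0.7  0.1  0.4]
```

jog_arm --moves '[{"slide": [-2.1,-2.4,0],"angular": [0,0,25.8],"fingers": 0},{"slide": [-2.1,-2.4,0],"angular": [0,0,25.8],"fingers": 0},{"slide": [-2.1,-2.4,0],"angular": [0,0,25.8],"fingers": 0},{"slide": [-2.1,-2.4,0],"angular": [0,0,25.8],"fingers": 0},{"slide": [-2.1,-2.4,0],"angular": [0,0,25.8],"fingers": 0},{"slide": [-2.1,-2.4,0],"angular": [0,0,25.8],"fingers": 0}]'

```text
clock: 6.73
tcp_pos: [0.4522, -0.2447, 0.1609]
orientation: [-0.001, 0.711, 0.703, 0.0]
wrist_force: [-0.9, 0.4, 1.1]
finger_gap: 0.0853
grip_force: 0.0
```

```bash
python3 go.py 0.452 -0.2445 0.072 -1.1
```

```text
tcp [ 0.4522 -0.2447  0.1609] t 6.7333 slide [ 0.1 -0.1 88.9] ang [-0.05 -0.06  0.49] q6 0.929050046850782 F [-0.9  0.4  1.1]
```

jog_arm --moves '[{"slide": [0,0,35],"angular": [0,0,0],"fingers": 0},{"slide": [0,0,60],"angular": [0,0,0],"fingers": 0},{"slide": [0,0,80],"angular": [0,0,0],"fingers": 0},{"slide": [0,0,90],"angular": [0,0,0],"fingers": 0},{"slide": [0,0,90],"angular": [0,0,0],"fingers": 0},{"slide": [0,0,90],"angular": [0,0,0],"fingers": 1},{"slide": [0,0,90],"angular": [0,0,0],"fingers": 1},{"slide": [0,0,90],"angular": [0,0,0],"fingers": 1},{"slide": [0,0,90],"angular": [0,0,0],"fingers": 1},{"slide": [0,0,90],"angular": [0,0,0],"fingers": 1}]' --squeeze 40

```text
clock: 7.57
tcp_pos: [0.4529, -0.2468, 0.0729]
orientation: [0.001, 0.712, 0.702, 0.0]
wrist_force: [-1.9, 0.8, 6.0]
finger_gap: 0.0551
grip_force: 43.8
```

```bash
python3 go.py 0.452 -0.2445 0.16 -1.1
```

```text
tcp [ 0.4529 -0.2468  0.0729] t 7.5667 slide [  2.2  -0.8 -87.1] ang [0.13 0.09 0.26] q6 0.930683648820351 F [-1.9  0.8  6. ]
```

```bash
python3 - <<'E'
import numpy as np
a=np.radians(6.55);c,s=np.cos(a),np.sin(a)
for x,y in((-38,-66),(-28,-55)):print(.6475+c*x/1e3-s*y/1e3,.2456+s*x/1e3+c*y/1e3)
E
```

```text
0.6172766727081536 0.1756961339594874
0.6259566271161857 0.18776503579331155
```

jog_arm --moves '[{"slide": [0,0,-15],"angular": [0,0,0],"fingers": 1},{"slide": [0,0,-40],"angular": [0,0,0],"fingers": 1},{"slide": [0,0,-75],"angular": [0,0,0],"fingers": 1},{"slide": [0,0,-100],"angular": [0,0,0],"fingers": 1},{"slide": [0,0,-105],"angular": [0,0,0],"fingers": 1},{"slide": [0,0,-105],"angular": [0,0,0],"fingers": 1}]'

```text
clock: 8.07
tcp_pos: [0.4533, -0.2472, 0.1783]
orientation: [0.002, 0.712, 0.702, 0.0]
wrist_force: [0.2, 0.4, -3.4]
finger_gap: 0.0553
grip_force: 44.2
```

```bash
python3 go.py 0.6173 0.1757 0.175 6.55
```

```text
tcp [ 0.4533 -0.2472  0.1783] t 8.0667 slide [425.3 157.7   2.8] ang [ 0.22  0.17 -7.4 ] q6 0.9308535730475691 F [ 0.2  0.4 -3.4]
```

jog_arm --moves '[{"slide": [20,8,0],"angular": [0,0,-1],"fingers": 1},{"slide": [50,18,0],"angular": [0,0,-2],"fingers": 1},{"slide": [85,30,0],"angular": [0,0,-3],"fingers": 1},{"slide": [120,43,0],"angular": [0,0,-4],"fingers": 1},{"slide": [155,56,0],"angular": [0,0,-5],"fingers": 1},{"slide": [190,69,0],"angular": [0,0,-6],"fingers": 1},{"slide": [225,82,0],"angular": [0,0,-7],"fingers": 1},{"slide": [260,95,0],"angular": [0,0,-7.4],"fingers": 1},{"slide": [295,108,0],"angular": [0,0,-7.4],"fingers": 1},{"slide": [325,120,0],"angular": [0,0,-7.4],"fingers": 1}]'

```text
clock: 8.9
tcp_pos: [0.576, 0.0794, 0.1737]
orientation: [-0.002, 0.665, 0.747, -0.001]
wrist_force: [0.8, -0.3, -2.7]
finger_gap: 0.0553
grip_force: 44.0
```

jog_arm --moves '[{"slide": [30,10,0],"angular": [0,0,0],"fingers": 1},{"slide": [60,16,0],"angular": [0,0,0],"fingers": 1},{"slide": [85,20,0],"angular": [0,0,0],"fingers": 1},{"slide": [100,24,0],"angular": [0,0,0],"fingers": 1},{"slide": [104,25,0],"angular": [0,0,0],"fingers": 1},{"slide": [104,25,0],"angular": [0,0,0],"fingers": 1},{"slide": [104,25,0],"angular": [0,0,0],"fingers": 1}]'

```text
clock: 9.48
tcp_pos: [0.5894, 0.1823, 0.1753]
orientation: [-0.0, 0.666, 0.746, -0.001]
wrist_force: [0.7, -1.0, -2.1]
finger_gap: 0.0552
grip_force: 44.0
```

```bash
python3 go.py 0.6173 0.1757 0.0785 6.55; python3 - <<'E'
from h import *
pt=read_camera("top");ps=read_camera("side")
r=lambda im,x,y,w,h,k:cv2.resize(im[y:y+h,x:x+w,::-1],None,fx=k,fy=k,interpolation=cv2.INTER_CUBIC)
cv2.imwrite("pics/t3.png",np.hstack([r(pt["color"],180,130,110,110,3.6),r(ps["color"],240,120,110,110,3.6)]))
E
```

```text
tcp [0.5894 0.1823 0.1753] t 9.4833 slide [-9.6 27.1 96.7] ang [-0.1   0.04 -0.02] q6 1.6270594878925588 F [ 0.7 -1.  -2.1]
```

View pics/t3.png

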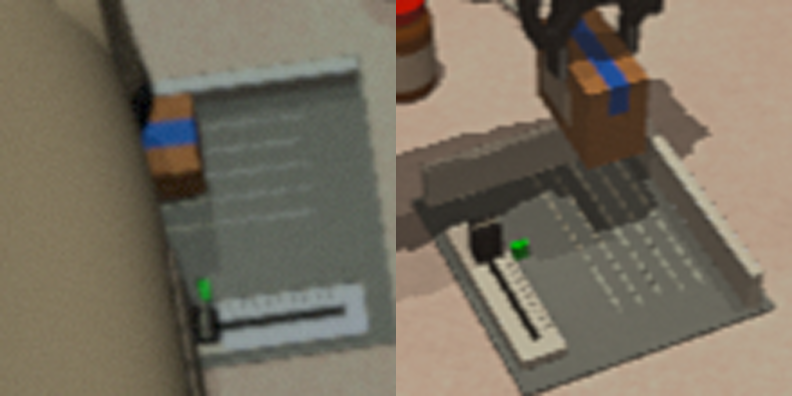

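The parcel hangs upright above the stand, aligned with it (side crop ~605,90), and the slide is still at the clip. Next I position it and lower it.

jog_arm --moves '[{"slide": [-5,15,10],"angular": [0,0,0],"fingers": 1},{"slide": [-9.6,27,30],"angular": [0,0,0],"fingers": 1},{"slide": [-9.6,27,50],"angular": [0,0,0],"fingers": 1},{"slide": [-9.6,27,70],"angular": [0,0,0],"fingers": 1},{"slide": [-9.6,27,82],"angular": [0,0,0],"fingers": 1},{"slide": [-9.6,27,88],"angular": [0,0,0],"fingers": 1},{"slide": [-9.6,27,90],"angular": [0,0,0],"fingers": 1},{"slide": [-9.6,27,90],"angular": [0,0,0],"fingers": 1}]'

```text
clock: 10.25
tcp_pos: [0.6179, 0.1758, 0.0864]
orientation: [-0.0, 0.666, 0.746, -0.0]
wrist_force: [0.5, 1.3, -2.9]
finger_gap: 0.0554
grip_force: 44.0
```

```bash
python3 go.py 0.6173 0.1757 0.0785 6.55
```

```text
tcp [0.6179 0.1758 0.0864] t 10.25 slide [-0.  -0.6  7.9] ang [-0.01  0.   -0.07] q6 1.610126408159539 F [ 0.5  1.3 -2.9]
```

jog_arm --moves '[{"slide": [0,0,3],"angular": [0,0,0],"fingers": 1},{"slide": [0,0,5],"angular": [0,0,0],"fingers": 1},{"slide": [0,0,6.5],"angular": [0,0,0],"fingers": 1},{"slide": [0,0,8],"angular": [0,0,0],"fingers": 1},{"slide": [0,0,8],"angular": [0,0,0],"fingers": 1},{"slide": [0,0,8],"angular": [0,0,0],"fingers": 1}]'

```text
clock: 10.75
tcp_pos: [0.6182, 0.1769, 0.079]
orientation: [0.0, 0.666, 0.746, 0.0]
wrist_force: [-1.1, 0.2, 1.6]
finger_gap: 0.055
grip_force: 44.6
```

jog_arm --moves '[{"slide": [0,2,0],"angular": [0,0,0],"fingers": 1},{"slide": [0,4,0],"angular": [0,0,0],"fingers": 1},{"slide": [0,6,0],"angular": [0,0,0],"fingers": 1},{"slide": [0,7,0],"angular": [0,0,0],"fingers": 1},{"slide": [0,8,0],"angular": [0,0,0],"fingers": 1},{"slide": [0,8,0],"angular": [0,0,0],"fingers": 1}]'

```text
clock: 11.25
tcp_pos: [0.6241, 0.1776, 0.0791]
orientation: [-0.001, 0.665, 0.746, -0.001]
wrist_force: [-6.2, -1.7, 6.9]
finger_gap: 0.0551
grip_force: 45.3
```

jog_arm --moves '[{"slide": [0,1,-1],"angular": [0,0,0],"fingers": 1},{"slide": [0,2,-1],"angular": [0,0,0],"fingers": 1},{"slide": [0,2,-1],"angular": [0,0,0],"fingers": 1},{"slide": [0,2,-1],"angular": [0,0,0],"fingers": 1}]'

```text
clock: 11.58
tcp_pos: [0.628, 0.1779, 0.0791]
orientation: [-0.0, 0.666, 0.746, 0.0]
wrist_force: [-0.6, 0.3, -1.2]
finger_gap: 0.0553
grip_force: 44.3
```

jog_arm --moves '[{"slide": [0,1,0],"angular": [0,0,0],"fingers": 1},{"slide": [0,2,0],"angular": [0,0,0],"fingers": 1},{"slide": [0,2,0],"angular": [0,0,0],"fingers": 1},{"slide": [0,2,0],"angular": [0,0,0],"fingers": 1}]'

```text
clock: 11.92
tcp_pos: [0.6283, 0.1779, 0.0792]
orientation: [-0.001, 0.665, 0.746, -0.001]
wrist_force: [-5.1, -0.8, 1.9]
finger_gap: 0.0549
grip_force: 44.7
```

jog_arm --moves '[{"slide": [2,0,0],"angular": [0,0,0],"fingers": 1},{"slide": [4,0,0],"angular": [0,0,0],"fingers": 1},{"slide": [6,0,0],"angular": [0,0,0],"fingers": 1},{"slide": [7,0,0],"angular": [0,0,0],"fingers": 1},{"slide": [8,0,0],"angular": [0,0,0],"fingers": 1},{"slide": [8,0,0],"angular": [0,0,0],"fingers": 1}]'

```text
clock: 12.42
tcp_pos: [0.6275, 0.183, 0.0795]
orientation: [0.001, 0.666, 0.746, -0.003]
wrist_force: [-5.4, -9.6, 4.7]
finger_gap: 0.0553
grip_force: 45.0
```

jog_arm --moves '[{"slide": [0,0,-0.5],"angular": [0,0,0],"fingers": 1},{"slide": [1,0,-0.5],"angular": [0,0,0],"fingers": 1},{"slide": [1,0,-0.5],"angular": [0,0,0],"fingers": 1},{"slide": [1,0,-0.5],"angular": [0,0,0],"fingers": 1}]'

```text
clock: 12.75
tcp_pos: [0.6273, 0.1848, 0.0794]
orientation: [0.0, 0.666, 0.746, -0.003]
wrist_force: [-4.2, -6.9, 1.6]
finger_gap: 0.0555
grip_force: 44.6
```

```bash
python3 - <<'E'
from h import *
s=get_state();a=np.radians(6.55);c,q=np.cos(a),np.sin(a);d=s["tcp_pos"][:2]-np.array([.6475,.2456])
print(c*d[0]+q*d[1],-q*d[0]+c*d[1],s["wrist_force"],s["ft_torque"],s["clock"])
ps=read_camera("side");r=lambda im,x,y,w,h,k:cv2.resize(im[y:y+h,x:x+w,::-1],None,fx=k,fy=k,interpolation=cv2.INTER_CUBIC)
cv2.imwrite("pics/t4.png",r(ps["color"],245,125,100,75,8))
E
```

```text
-0.02697981733604116 -0.05814587349971528 [-4.19522349 -6.88755806  1.6441838 ] [-1.4349664   1.04439064  0.15544564] 12.75
```

View pics/t4.png

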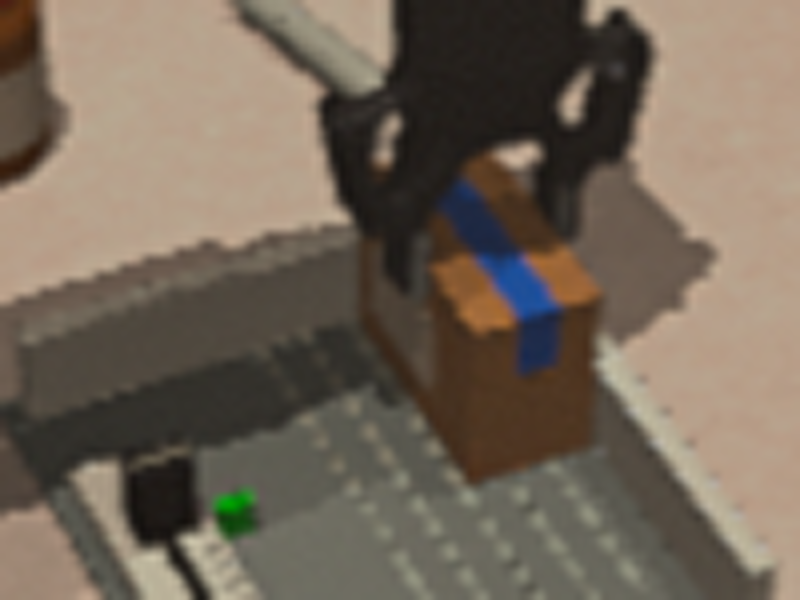

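The parcel stands on the plate against the back fence, and the slide is still at the clip. It was still creeping toward the side fence, so I keep pushing.

jog_arm --moves '[{"slide": [1,0,-0.5],"angular": [0,0,0],"fingers": 1},{"slide": [2,0,-0.5],"angular": [0,0,0],"fingers": 1},{"slide": [2,0,-0.5],"angular": [0,0,0],"fingers": 1},{"slide": [2,0,-0.5],"angular": [0,0,0],"fingers": 1}]'

```text
clock: 13.13
tcp_pos: [0.6271, 0.1869, 0.0796]
orientation: [0.0, 0.666, 0.746, -0.003]
wrist_force: [-4.4, -6.1, -0.3]
finger_gap: 0.0551
grip_force: 44.4
```

jog_arm --moves '[{"slide": [1,0,0],"angular": [0,0,0],"fingers": 1},{"slide": [1.5,0,0],"angular": [0,0,0],"fingers": 1},{"slide": [1.5,0,0],"angular": [0,0,0],"fingers": 1},{"slide": [1.5,0,0],"angular": [0,0,0],"fingers": 1}]'

```text
clock: 13.47
tcp_pos: [0.6271, 0.1871, 0.0797]
orientation: [0.001, 0.666, 0.746, -0.003]
wrist_force: [-3.8, -8.8, 1.4]
finger_gap: 0.0551
grip_force: 44.6
```

jog_arm --moves '[{"slide": [1,1,0],"angular": [0,0,0],"fingers": 1},{"slide": [1.5,1.5,0],"angular": [0,0,0],"fingers": 1},{"slide": [1.5,1.5,0],"angular": [0,0,0],"fingers": 1},{"slide": [1.5,1.5,0],"angular": [0,0,0],"fingers": 1},{"slide": [1.5,1.5,0],"angular": [0,0,0],"fingers": 1}]'

```text
clock: 13.88
tcp_pos: [0.6272, 0.1873, 0.0798]
orientation: [0.001, 0.666, 0.746, -0.005]
wrist_force: [-7.7, -14.8, 4.4]
finger_gap: 0.0553
grip_force: 45.1
```

```bash
python3 go.py 0.6271 0.1871 0.0797 6.55;python3 - <<'E'
from h import *
ps=read_camera("side");r=lambda im,x,y,w,h,k:cv2.resize(im[y:y+h,x:x+w,::-1],None,fx=k,fy=k,interpolation=cv2.INTER_CUBIC)
cv2.imwrite("pics/t5.png",r(ps["color"],245,125,100,75,8))
E
```

```text
tcp [0.6272 0.1873 0.0798] t 13.8833 slide [-0.1 -0.1  0.1] ang [-0.36  0.5  -0.1 ] q6 1.629465657100447 F [ -7.7 -14.8   4.4]
```

View pics/t5.png

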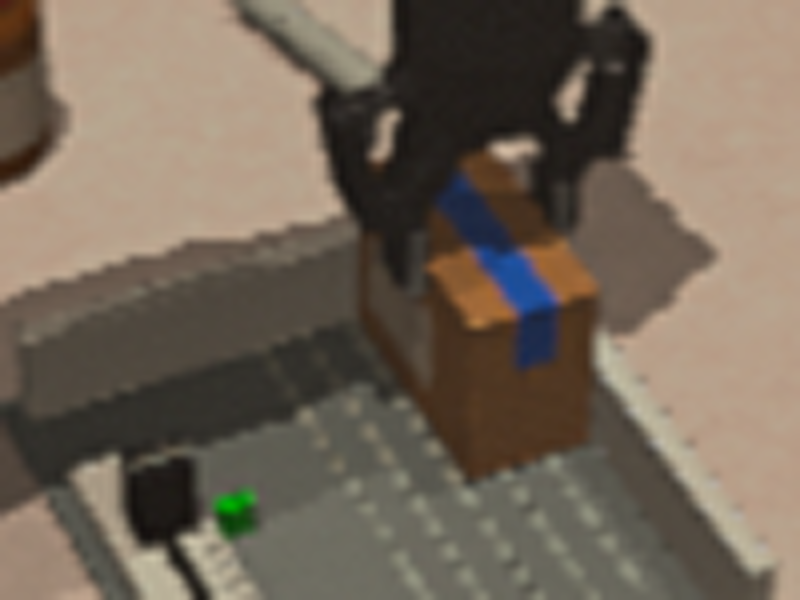

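Contact is firm on both fences (1.5 mm of command moved it only 0.2 mm). The tool leans about 0.6°, so I ease the push, straighten it and seat the parcel.

jog_arm --moves '[{"slide": [-0.8,-0.5,0.4],"angular": [-0.2,0.3,0],"fingers": 1},{"slide": [-1.6,-0.8,0.8],"angular": [-0.4,0.5,0],"fingers": 1},{"slide": [-1.6,-0.8,0.8],"angular": [-0.4,0.5,0],"fingers": 1},{"slide": [-1.6,-0.8,0.8],"angular": [-0.4,0.5,0],"fingers": 1},{"slide": [-1.6,-0.8,0.8],"angular": [-0.4,0.5,0],"fingers": 1}]'

```text
clock: 14.35
tcp_pos: [0.627, 0.1868, 0.0791]
orientation: [-0.0, 0.666, 0.746, 0.002]
wrist_force: [-6.1, -10.4, 3.7]
finger_gap: 0.0553
grip_force: 45.0
```

```bash
python3 go.py 0.6271 0.1871 0.0797 6.55; python3 -c "
from h import *
print(get_state()['ft_torque'])"
```

```text
tcp [0.627  0.1868 0.0791] t 14.35 slide [ 0.3  0.1 -0.6] ang [ 0.11 -0.13 -0.06] q6 1.6235852450316246 F [ -6.1 -10.4   3.7]
[-2.36648479  1.57380247  0.59847669]
```

The z torque (0.6 Nm) suggests contact at the ends only, so the parcel is slightly clockwise. I'll turn it a little anticlockwise to bed it squarely.

jog_arm --moves '[{"slide": [0,0,0],"angular": [0,0,-0.4],"fingers": 1},{"slide": [0,0,0],"angular": [0,0,-0.8],"fingers": 1},{"slide": [0,0,0],"angular": [0,0,-0.8],"fingers": 1},{"slide": [0,0,0],"angular": [0,0,-0.8],"fingers": 1}]'

```text
clock: 14.68
tcp_pos: [0.6273, 0.187, 0.079]
orientation: [-0.0, 0.662, 0.75, 0.002]
wrist_force: [-6.8, -9.5, 2.5]
finger_gap: 0.0551
grip_force: 44.9
```

```bash
python3 go.py 0.6271 0.1871 0.0797 6.55; python3 -c "
from h import *
print(get_state()['ft_torque'])"
```

```text
tcp [0.6273 0.187  0.079 ] t 14.6833 slide [ 0.1 -0.2 -0.7] ang [ 0.14 -0.17  0.6 ] q6 1.6119216059275885 F [-6.8 -9.5  2.5]
[-2.07932615  1.17352353 -0.42125027]
```

jog_arm --moves '[{"slide": [0.3,0,0],"angular": [0,0,0.2],"fingers": 1},{"slide": [0.3,0,0],"angular": [0,0,0.35],"fingers": 1},{"slide": [0.3,0,0],"angular": [0,0,0.35],"fingers": 1},{"slide": [0.3,0,0],"angular": [0,0,0.35],"fingers": 1},{"slide": [0.3,0,0],"angular": [0,0,0.35],"fingers": 1}]'

```text
clock: 15.1
tcp_pos: [0.6273, 0.187, 0.079]
orientation: [0.0, 0.663, 0.748, 0.002]
wrist_force: [-5.5, -11.4, 2.3]
finger_gap: 0.055
grip_force: 44.8
```

```bash
python3 go.py 0.6271 0.1871 0.0797 6.55; python3 -c "
from h import *
print(get_state()['ft_torque'])"
```

```text
tcp [0.6273 0.187  0.079 ] t 15.1 slide [ 0.1 -0.2 -0.7] ang [ 0.14 -0.12  0.37] q6 1.6164371095387517 F [ -5.5 -11.4   2.3]
[-2.35591872  1.14930272  0.51156977]
```

jog_arm --moves '[{"slide": [0,0.3,0],"angular": [0,0,-0.17],"fingers": 1},{"slide": [0,0.3,0],"angular": [0,0,-0.17],"fingers": 1},{"slide": [0,0.3,0],"angular": [0,0,-0.17],"fingers": 1},{"slide": [0,0.3,0],"angular": [0,0,-0.17],"fingers": 1},{"slide": [0,0.3,0],"angular": [0,0,-0.17],"fingers": 1}]'

```text
clock: 15.52
tcp_pos: [0.6273, 0.1871, 0.079]
orientation: [-0.0, 0.662, 0.749, 0.001]
wrist_force: [-6.7, -10.8, 2.9]
finger_gap: 0.0552
grip_force: 44.9
```

```bash
python3 go.py 0.6271 0.1871 0.0797 6.55; python3 -c "
from h import *
print(get_state()['ft_torque'])
print(hand_in())"
```

```text
tcp [0.6273 0.1871 0.079 ] t 15.5167 slide [ 0.1 -0.2 -0.7] ang [ 0.11 -0.13  0.48] q6 1.6144098118810528 F [ -6.7 -10.8   2.9]
[-2.33029028  1.30041546  0.08257002]
the job is handed in; nothing more can be done
None
```

I handed the job in at 15.5 s: the slide is about 0.5 mm from the clip mark by my measurement, and the parcel is flat on the plate, held against the back fence (about 7 N) and the side fence (about 11 N); hand-in returned no verdict.

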